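# Pack the seven ink bottles into the round tin

### The arm

A 6-joint arm with a two-finger parallel gripper is mounted at the origin on the work surface. World frame = base frame: x ahead of the robot, y to its left, z up, the work surface at z = 0. Lengths are in m, angles in rad, forces in N, time in s.
With the tool pointing down it reaches from about 0.3 to 0.75 m from the base axis. Payload 8.5 kg.
Tool frame: the origin (TCP) lies midway between the tips of the shut fingers; the grasp point (between the pads) lies 19 mm behind it; z points along the fingers, y is the line along which they close (so a half turn about z gives the same grasp; the last joint's range is limited). The gripper opens to 88 mm and grips with 3 to 60 N. Pads are 18 mm wide; open, the fingers measure 123 mm over their backs; the gripper's body (75 mm by 187 mm) begins 45 mm behind the grasp point.
Start: joints at [0.976, 0.381, 1.297, -0, 1.464, -0.215], TCP at [0.204, 0.511, 0.2] pointing down, gripper open.
Joint ranges: [-3.11, 3.11], [-0.89, 2.33], [0.22, 2.48], [-1.42, 4.56], [0.17, 2.85], [-2.88, 2.88]. Speed limits (rad/s): [2.39, 2.39, 3.14, 3.14, 3.14, 3.14].

### API

Orientations are given as a unit quaternion [x, y, z, w].
In Python, from workcell import get_state, capture, get_calibration, job_done gives the robot as it stands. The module is installed in compiled form; this text tells all that it offers.
- The arm moves only by the shell command python3 -m inch 'ROWS'. ROWS is JSON, a list of rows, each a list of 3 entries, a list of its own where there are three numbers: the turn, a rotation vector about the tool's x, y, z in units of pi/4 rad (1.0 is pi/4 rad), then the shift along the tool's x, y, z in units of 0.25 m (1.0 is 0.25 m), then the opening, from 0 (shut) to 1 (fully open). A call has 1 to 10 rows; each row is the pose to reach, as a shift and turn from the pose commanded when the call began, along the tool's axes at that moment; what a row does not reach only later rows make up. A row lasts 1/8 s, in which the tool goes at most 62.5 mm and 10.7 degrees, less where a joint would pass 70% of its speed; a pose out of reach is approached as far as the arm can. A call with a number of a shift or a turn outside -1 to 1 is refused whole. A call with a gripper value outside its range is refused whole. The fingers move at their own pace and stop on an object; the grip force is fixed at half the most. Time passes only in rows, so rows that repeat a pose let the fingers close. It gives the time, the measured TCP pose, the force, the opening and the grip force at its end, in the units of the state.
- get_state(): the state, without advancing time (a new reading comes with each control period).
- capture(name): name is "side" or "top"; returns the picture (480x640x3 uint8, red, green, blue); there is no depth.
- get_calibration(name): a dict with "intrinsics" (3x3 intrinsics, pixels), "extrinsics" (4x4, takes a point from world to camera coordinates). Camera axes: x right, y up, looking along -z (the intrinsics and any distortion apply to the point x, -y, -z); pixel columns grow to the right and rows downward; lengths in m; the calibration is good to about 2 mm. A picture is of the moment at which its call begins. get_calibration takes no time and is no camera call.
- job_done(): hands the job in; it is judged then, once.
The state is a dict: "time_s": time; "joints": joint angles; "dq": joint speeds; "joint_torque": joint torques, N m; "tool_pos": TCP position; "eef_rot": TCP orientation; "wrist_force": force on the tool from outside, world axes, zero at the start; "wrist_torque": the same for the moment, N m; "width": opening from 0.0 (shut) to 1.0 (fully open); "gripper_force": force on a finger pad.
Only numpy, scipy, OpenCV 4.12 (cv2) and the standard library are available. Lean on these libraries where they do the work, as an engineer would, in place of code of your own. Each camera call takes 0.05 s, during which the arm holds its last target. There are 200 camera calls.

### The job

Put the two ink bottles left on the desk into the round red tin with the other five, so that all seven stand upright on its floor, six round one; one bottle in the tin is badly spaced, so move it along the wall to make room for both. Set the bottles down rather than dropping them, tip none over, and leave the mug, phone and gouge where they are.

Things in the scene. Friction and masses are not known exactly. Their poses are not given: they have to be found in the camera images.
- tin: round red steel tin, open on top, with a yellow rolled rim, loose on the desk, 0.45 kg empty. Origin: centre of its underside; z up. Inside diameter 150 mm, wall 2.5 mm, outside 155 mm, 65 mm tall, flat floor 3 mm thick. Seven bottles go in with 6 mm to spare: one in the middle, six round it by the wall, 60 degrees apart, axes about 50 mm from the tin's centre.
- bottle_1: white ink bottle, closed, 0.11 to 0.22 kg. Origin: centre of its underside; z: up its axis. Round body 48 mm across up to 96 mm (foot bevelled), sloping shoulder to 106 mm, black cap 18 mm across from 106 to 146 mm to hold it by. Starts in the middle of the tin.
- bottle_2: white ink bottle, closed, 0.11 to 0.22 kg. Origin: centre of its underside; z: up its axis. Round body 48 mm across up to 96 mm (foot bevelled), sloping shoulder to 106 mm, black cap 18 mm across from 106 to 146 mm to hold it by. Starts against the tin's wall, in a proper place.
- bottle_3: white ink bottle, closed, 0.11 to 0.22 kg. Origin: centre of its underside; z: up its axis. Round body 48 mm across up to 96 mm (foot bevelled), sloping shoulder to 106 mm, black cap 18 mm across from 106 to 146 mm to hold it by. Starts against the tin's wall, in a proper place.
- bottle_4: white ink bottle, closed, 0.11 to 0.22 kg. Origin: centre of its underside; z: up its axis. Round body 48 mm across up to 96 mm (foot bevelled), sloping shoulder to 106 mm, black cap 18 mm across from 106 to 146 mm to hold it by. Starts against the tin's wall, in a proper place.
- bottle_5: white ink bottle, closed, 0.11 to 0.22 kg. Origin: centre of its underside; z: up its axis. Round body 48 mm across up to 96 mm (foot bevelled), sloping shoulder to 106 mm, black cap 18 mm across from 106 to 146 mm to hold it by. Starts against the tin's wall, badly spaced: the gap on one side of it is too narrow for a bottle, the gap on the other takes one but not two.
- bottle_6: white ink bottle, closed, 0.11 to 0.22 kg. Origin: centre of its underside; z: up its axis. Round body 48 mm across up to 96 mm (foot bevelled), sloping shoulder to 106 mm, black cap 18 mm across from 106 to 146 mm to hold it by. Starts on the desk.
- bottle_7: white ink bottle, closed, 0.11 to 0.22 kg. Origin: centre of its underside; z: up its axis. Round body 48 mm across up to 96 mm (foot bevelled), sloping shoulder to 106 mm, black cap 18 mm across from 106 to 146 mm to hold it by. Starts on the desk.
- mug: white mug, 78 mm in diameter, 92 mm tall, handle on its +y side reaching 76 mm from its axis; origin: centre of its underside. To be left alone.
- phone: black phone lying flat, 74 (x) x 152 (y) x 8.5 mm; origin: centre of its underside. To be left alone.
- gouge: carving gouge lying on the desk along its x axis: wooden handle 115 mm long and 27 mm thick towards -x, steel blade 107 mm long towards +x; origin: under the joint of handle and blade. To be left alone.
There are look-alikes about, which are no part of the job. What is shaped like the bottle_4 but blue is not meant. Leave any pink look-alike of the bottle_7 alone.

How it is judged:
At the end, for the whole second after the job is handed in: All seven bottles stand on the tin's floor (undersides 0 to 6.5 mm above the tin's underside; floor at 3 mm), axes within 56 mm of the tin's centre, upright within 3.4 degrees, at rest; the tin flat on the desk (within 2.3 degrees, less than 5 mm up), at rest (angle between tin's own z axis and vertical below 0.04 rad and height (world z) of tin below 0.005 m and linear speed of each of tin, bottle_1, bottle_2, bottle_3, bottle_4, bottle_5, bottle_6, bottle_7 below 0.02 m/s and horizontal distance between each of bottle_1, bottle_2, bottle_3, bottle_4, bottle_5, bottle_6, bottle_7 and tin below 0.056 m and z of bottle_1 in the frame of tin between 0 and 0.0065 m and angle between each of bottle_1, bottle_2, bottle_3, bottle_4, bottle_5, bottle_6, bottle_7's own z axis and vertical below 0.06 rad and z of bottle_2 in the frame of tin between 0 and 0.0065 m and z of bottle_3 in the frame of tin between 0 and 0.0065 m and z of bottle_4 in the frame of tin between 0 and 0.0065 m and z of bottle_5 in the frame of tin between 0 and 0.0065 m and z of bottle_6 in the frame of tin between 0 and 0.0065 m and z of bottle_7 in the frame of tin between 0 and 0.0065 m); the robot touches nothing.
It fails at once if a bottle is tipped over (leans more than 35 degrees) (angle between any of bottle_1, bottle_2, bottle_3, bottle_4, bottle_5, bottle_6, bottle_7's own z axis and vertical above 0.61 rad).
It fails at once if a bottle is let fall into the tin (moves faster than 0.5 m/s over the tin with no finger on it) ((linear speed of bottle_1 above 0.5 m/s and contact force between the fingers and bottle_1 below 0.1 N and horizontal distance between bottle_1 and tin below 0.08 m) or (linear speed of bottle_2 above 0.5 m/s and contact force between the fingers and bottle_2 below 0.1 N and horizontal distance between bottle_2 and tin below 0.08 m) or (linear speed of bottle_3 above 0.5 m/s and contact force between the fingers and bottle_3 below 0.1 N and horizontal distance between bottle_3 and tin below 0.08 m) or (linear speed of bottle_4 above 0.5 m/s and contact force between the fingers and bottle_4 below 0.1 N and horizontal distance between bottle_4 and tin below 0.08 m) or (linear speed of bottle_5 above 0.5 m/s and contact force between the fingers and bottle_5 below 0.1 N and horizontal distance between bottle_5 and tin below 0.08 m) or (linear speed of bottle_6 above 0.5 m/s and contact force between the fingers and bottle_6 below 0.1 N and horizontal distance between bottle_6 and tin below 0.08 m) or (linear speed of bottle_7 above 0.5 m/s and contact force between the fingers and bottle_7 below 0.1 N and horizontal distance between bottle_7 and tin below 0.08 m)).
It fails at once if the mug, phone or gouge is moved by more than 30 mm or knocked over (distance of any of mug, phone, gouge from where it was at the start of the episode above 0.03 m or angle between mug's own z axis and vertical above 0.4 rad).
It also fails if it takes over 69 s, if anything falls off the work surface, if the arm or the gripper's body presses on something with over 40 N, if the wrist force passes 120 N, or if a joint passes its speed limit or range.

## Working session

There is one attempt and no reset: what is moved stays moved. The work goes in short steps, Python scripts to look and compute and a shell command to move; the robot and the scene stay as the last step left them, time stands still between calls to the robot, and variables do not carry over. Pictures are saved under pics/ and viewed, at most 10 in all, crops included, and the job is handed in when it is done.

```bash
mkdir -p pics; python3 - <<'E'
from workcell import *
import cv2
s=get_state(); print(s)
for n in("side","top"):
    c=get_calibration(n); print(n,c)
    cv2.imwrite(f"pics/{n}0.png",capture(n)[:,:,::-1])
E
```

```text
{'time_s': 0.0, 'joints': array([ 9.75695920e-01,  3.81150826e-01,  1.29826105e+00, -1.36521051e-06,
        1.46361822e+00, -2.15289110e-01]), 'dq': array([-0.00035795,  0.00052395,  0.00013054, -0.00071328,  0.00098507,
       -0.00066559]), 'joint_torque': array([ 1.78029018e-04, -4.37942684e+01, -2.24547315e+01,  7.12963985e-02,
        3.53892648e-02, -1.56673336e-04]), 'tool_pos': array([0.20370785, 0.51051129, 0.19936198]), 'eef_rot': array([ 1.88766119e-01,  9.82021810e-01, -6.60788394e-04, -2.82693599e-04]), 'wrist_force': array([ 0.33859233,  0.34315524, -1.2798023 ]), 'wrist_torque': array([-0.03020613, -0.04066151, -0.01551665]), 'gripper_force': 0.0, 'width': 1.0021692880976494}
side {'intrinsics': array([[450.45316329,   0.        , 314.85937264],
       [  0.        , 450.45316329, 239.74971236],
       [  0.        ,   0.        ,   1.        ]]), 'extrinsics': array([[ 0.88174044, -0.4717203 , -0.00370822, -0.43599345],
       [ 0.35646803,  0.66112089,  0.66018915, -0.26596023],
       [-0.30897304, -0.58343733,  0.75109023, -0.77152324],
       [ 0.        ,  0.        ,  0.        ,  1.        ]])}
top {'intrinsics': array([[439.88177902,   0.        , 320.93982674],
       [  0.        , 439.88177902, 242.18075222],
       [  0.        ,   0.        ,   1.        ]]), 'extrinsics': array([[-0.02388381, -0.99938915, -0.02551274,  0.08053391],
       [ 0.99475787, -0.02629583,  0.0988196 , -0.53894365],
       [-0.09943011, -0.02301881,  0.99477826, -1.11059363],
       [ 0.        ,  0.        ,  0.        ,  1.        ]])}
```

View pics/top0.png

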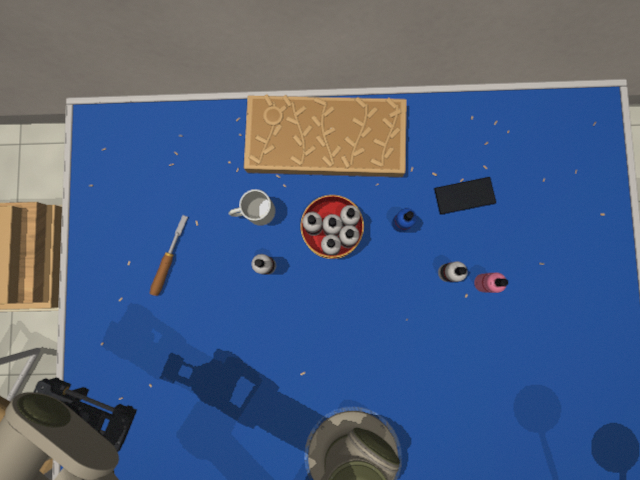

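View pics/side0.png

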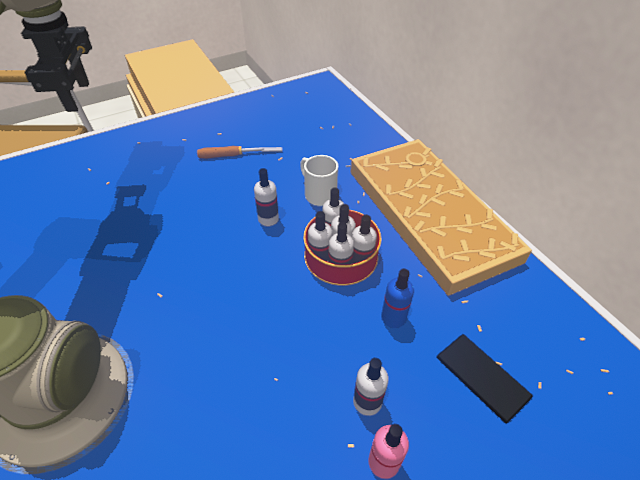

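The candidates in the top view are white bottles at (263,264) and (454,271), blue at (404,220), pink at (492,283), and the five white ones in the tin around (332,227). I choose the two white desk bottles and reject the blue and pink ones. Next I measure and check with a crop.

```bash
cat > h.py <<'E'
from workcell import *
import cv2, numpy as np
from scipy.spatial.transform import Rotation as R
CAL={n:get_calibration(n) for n in("top","side")}
def ray(n,uv):
    c=CAL[n];K=c["intrinsics"];E=c["extrinsics"]
    p=np.linalg.inv(K)@[uv[0],uv[1],1.]; d=np.array([p[0],-p[1],-p[2]])
    return -E[:3,:3].T@E[:3,3], E[:3,:3].T@d
def onz(n,uv,z):
    o,d=ray(n,uv); return (o+d*(z-o[2])/d[2])[:2]
def proj(n,P):
    c=CAL[n];q=c["extrinsics"]@np.r_[P,1]; q=c["intrinsics"]@[q[0],-q[1],-q[2]]; return q[:2]/q[2]
def blobs(m,a=8):
    k,l,s,c=cv2.connectedComponentsWithStats(m.astype(np.uint8))
    return [(c[i],s[i]) for i in range(1,k) if s[i,4]>=a]
def rim(im,z=.0635):
    b=im.astype(int); m=(b[...,0]>b[...,2]+60)&(b[...,1]>b[...,2]+35)&(b[...,0]>120)
    m[:185]=0;m[270:]=0;m[:,:290]=0;m[:,375:]=0
    v,u=np.nonzero(m); P=np.array([onz("top",(x,y),z) for x,y in zip(u,v)])
    for _ in range(4):
        A=np.c_[2*P,np.ones(len(P))]; s=np.linalg.lstsq(A,(P**2).sum(1),rcond=None)[0]
        r=np.sqrt(s[2]+s[:2]@s[:2]); e=np.linalg.norm(P-s[:2],axis=1)-r
        P=P[abs(e)<max(.002,1.5*e.std())]
    return s[:2],r,len(P)
def togo(target,yaw=None,st=None):
    "target TCP xyz, yaw=world angle of tool y axis (deg). prints row numbers"
    s=st or get_state(); Rm=R.from_quat(s["eef_rot"]); d=Rm.inv().apply(np.array(target)-s["tool_pos"])
    a=0
    y=Rm.apply([0,1,0]); cur=np.degrees(np.arctan2(y[1],y[0]))
    if yaw is not None: a=-((yaw-cur+90)%180-90)
    tilt=Rm.apply([0,0,1])
    print("shift",(d/.25).round(3),"turnz",round(a/45,3),"cur yaw",round(cur,1),"z-axis",tilt.round(4),"tcp",s["tool_pos"].round(4),"t",round(s["time_s"],2))
E
python3 - <<'E'
from h import *
im=capture("top"); print("rim",rim(im))
t=im.astype(int); dark=t.max(2)<75
dark[:190]=0;dark[300:]=0;dark[:,:240]=0;dark[:,520:]=0
for c,s in blobs(dark): print("top",c.round(1),s,onz("top",c,.146).round(4))
si=capture("side"); t=si.astype(int); dark=t.max(2)<75
for c,s in blobs(dark[160:400,240:430],15): print("side",(c+[240,160]).round(1),s+[240,160,0,0,0])
a=cv2.resize(im[185:300,240:520],None,fx=2.8,fy=2.8,interpolation=cv2.INTER_CUBIC)
b=cv2.resize(si[150:420,230:430],None,fx=1,fy=1)
tin=cv2.resize(im[190:265,295:370],None,fx=3.6,fy=3.6,interpolation=cv2.INTER_CUBIC)
o=np.zeros((600,790,3),np.uint8); o[:a.shape[0],:a.shape[1]]=a[:,:790]; o[325:325+270,:200]=b; o[325:595,210:480]=tin
tin=cv2.resize(si[180:285,295:390],None,fx=2.5,fy=2.5,interpolation=cv2.INTER_CUBIC);o[325:325+tin.shape[0],490:490+tin.shape[1]]=tin
cv2.imwrite("pics/crop1.png",o[:,:,::-1])
E
```

```text
rim (array([0.57825593, 0.03807332]), np.float64(0.07730082249817981), 198)
top [462.8 199.2] [ 435  190   61   24 1107] [ 0.6205 -0.2674]
top [323.4 201.5] [307 197  36  16 100] [0.6245 0.0561]
top [350.5 212.6] [347 208   8  10  61] [ 0.5963 -0.0064]
top [408.4 215.5] [404 211  10  10  73] [ 0.5857 -0.1401]
top [311.4 219.4] [308 215   8  10  61] [0.5829 0.0851]
top [332.1 221.8] [329 218   7   9  55] [0.5758 0.0372]
top [359.5 220.9] [358 219   3   5   8] [ 0.5763 -0.0266]
top [400.1 226.4] [394 220  15  11  39] [ 0.5609 -0.12  ]
top [342.8 224.1] [342 222   3   5  10] [0.5698 0.0124]
top [355.  224.1] [353 223   5   3   8] [ 0.569  -0.0159]
top [317.  231.5] [306 226  23   9  62] [0.5543 0.0728]
top [349.6 233.3] [346 229   8   9  57] [ 0.5479 -0.0026]
top [336.6 233.8] [334 232   5   4  10] [0.5475 0.0274]
top [330.7 242.7] [327 239   8   9  54] [0.5271 0.0417]
top [346.8 245.2] [341 242  14   6  32] [0.5205 0.0046]
top [335.9 253. ] [333 251   6   4  10] [0.503  0.0303]
top [271.5 266. ] [265 257  11  17  69] [0.4767 0.1798]
top [259.4 262.7] [255 259  10   8  58] [0.4849 0.2079]
top [444.1 272.4] [440 263  13  19  94] [ 0.4521 -0.2155]
top [460.4 270.4] [455 267  12   8  80] [ 0.4559 -0.2527]
top [500.9 282. ] [495 279  13   7  83] [ 0.4273 -0.3427]
side [263.8 178.4] [260 169   9  18  48]
side [334.3 197.2] [330 188   9  19 137]
side [342.7 223.4] [337 205  12  37 309]
side [320.1 221.2] [315 212  11  19 154]
side [365.  224.7] [360 215  11  19 158]
side [357.3 257.8] [340 251  34  13 143]
side [328.7 259.8] [323 258  11   5  19]
side [402.5 279.1] [396 269  13  20 183]
side [373.9 371.1] [367 359  14  21 162]
```

View pics/crop1.png

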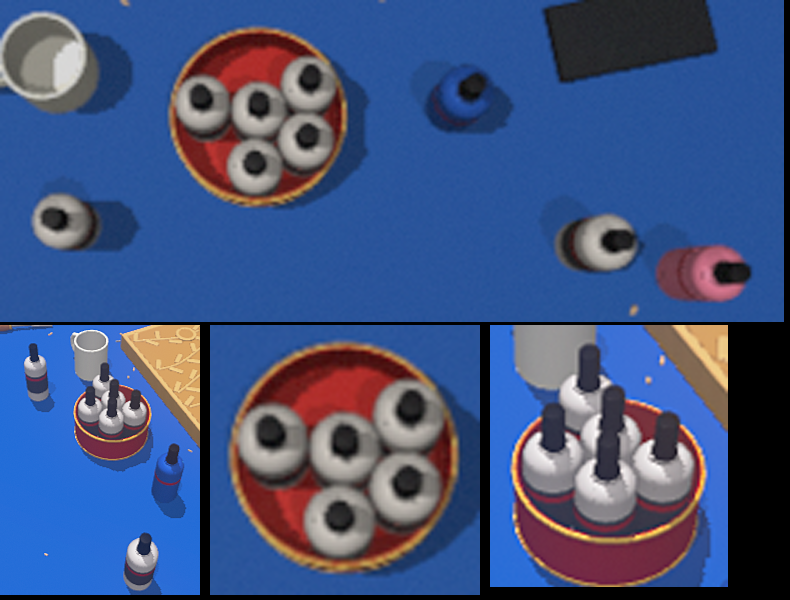

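The crop confirms the choice: two white desk bottles with caps at top (259,263) and (460,270). In the tin the ring bottles' caps are at (350,213), (311,219), (350,233) and (331,243), with the middle one at (332,222). Bottle_5 is the one at (311,219). I now triangulate the cap centres and work out the ring slots.

```bash
cat >> h.py <<'E'
def caps(n,im):
    return [c for c,s in blobs(im.astype(int).max(2)<75,20)]
E
python3 - <<'E'
from h import *
top={"a":(350.5,212.6),"b5":(311.4,219.4),"mid":(332.1,221.8),"c":(349.6,233.3),"d":(330.7,242.7)}
c=rim(capture("top"))[0]
side={"b5":(334.3,197.2),"d":(320.1,221.2),"a":(365,224.7)}
for k in top:
    p=onz("top",top[k],.129)-c
    print(k,p.round(4),np.hypot(*p).round(4),np.degrees(np.arctan2(p[1],p[0])).round(1), (onz("side",side[k],.129)-c).round(4) if k in side else "")
for uv,sv in(((259.4,262.7),(263.8,178.4)),((460.4,270.4),(373.9,371.1))): print(onz("top",uv,.126),onz("side",sv,.126))
a=np.radians(98); togo([c[0]+.05*np.cos(np.radians(84.4)),c[1]+.05*np.sin(np.radians(84.4)),.20],8)
E
```

```text
a [ 0.021  -0.0451] 0.0497 -65.0 [ 0.0214 -0.0446]
b5 [0.0073 0.0479] 0.0485 81.3 [0.0077 0.049 ]
mid [ 0.0002 -0.001 ] 0.001 -78.1 
c [-0.0283 -0.0415] 0.0502 -124.3 
d [-0.0494  0.0036] 0.0495 175.8 [-0.0493  0.004 ]
[0.48615161 0.21111704] [0.48545294 0.2103379 ]
[ 0.45634974 -0.25860074] [ 0.45393281 -0.2614265 ]
shift [-2.036e+00 -1.009e+00 -1.000e-03] turnz 1.339 cur yaw 68.2 z-axis [-4.e-04 -5.e-04 -1.e+00] tcp [0.2038 0.5107 0.1997] t 0.25
```

```bash
python3 -m inch '[[[0,0,1],[-1,-0.5,0],0.5],[[0,0,1],[-1,-0.5,0],0.5],[[0,0,1],[-1,-0.5,0],0.5],[[0,0,1],[-1,-0.5,0],0.5],[[0,0,1],[-1,-0.5,0],0.5],[[0,0,1],[-1,-0.5,0],0.5]]'; python3 -c "
from h import *
togo([.5858,.0866,.20],8.5)"
```

```text
time_s: 1.0
tool_pos: [0.3907, 0.3009, 0.1998]
eef_rot: [0.551, 0.834, -0.0, -0.0]
wrist_force: [-0.2, -0.5, 0.7]
width: 0.499
gripper_force: 0.0
shift [-1.094e+00  3.820e-01 -1.000e-03] turnz 0.324 cur yaw 23.1 z-axis [-2.e-04 -1.e-04 -1.e+00] tcp [0.3907 0.3009 0.1998] t 1.0
```

```bash
python3 -m inch '[[[0,0,0.324],[-0.99,0.345,0],0.5],[[0,0,0.324],[-0.99,0.345,0],0.5],[[0,0,0.324],[-0.99,0.345,0],0.5],[[0,0,0.324],[-0.99,0.345,0],0.5],[[0,0,0.324],[-0.99,0.345,0],0.5],[[0,0,0.324],[-0.99,0.345,0],0.5]]'; python3 -c "
from h import *
togo([.5858,.0866,.114],8.5)"
```

```text
time_s: 1.75
tool_pos: [0.5662, 0.1096, 0.1996]
eef_rot: [0.651, 0.759, -0.0, -0.0]
wrist_force: [-0.5, -0.4, -0.3]
width: 0.499
gripper_force: 0.0
shift [-0.103  0.064  0.342] turnz 0.004 cur yaw 8.7 z-axis [-9.e-04  4.e-04 -1.e+00] tcp [0.5662 0.1096 0.1996] t 1.75
```

```bash
python3 -m inch '[[[0,0,0],[-0.103,0.064,0],0.5],[[0,0,0],[-0.103,0.064,0],0.5],[[0,0,0],[-0.103,0.064,0.15],0.5],[[0,0,0],[-0.103,0.064,0.25],0.5],[[0,0,0],[-0.103,0.064,0.335],0.5],[[0,0,0],[-0.103,0.064,0.335],0.5]]'; python3 -c "
from h import *
togo([.5858,.0866,.115],8.5)
im=capture('top'); cv2.imwrite('pics/g1.png',cv2.resize(im[170:290,240:420],None,fx=4,fy=4)[:,:,::-1])"
```

```text
time_s: 2.5
tool_pos: [0.5846, 0.0875, 0.1154]
eef_rot: [0.651, 0.759, -0.001, -0.001]
wrist_force: [-0.9, 0.0, 1.1]
width: 0.501
gripper_force: 0.0
shift [-0.004  0.004  0.002] turnz 0.006 cur yaw 8.8 z-axis [-3.1e-03  5.0e-04 -1.0e+00] tcp [0.5846 0.0875 0.1154] t 2.5
```

```bash
python3 -m inch '[[[0,0,0],[0,0,0],0.3],[[0,0,0],[0,0,0],0.1],[[0,0,0],[0,0,0],0.1],[[0,0,0],[0,0,0],0.1],[[0,0,0],[0,0,0],0.1]]'; python3 -c "
from h import *
togo([.557,.0828,.120],8.5)"
```

```text
time_s: 3.18
tool_pos: [0.5864, 0.0855, 0.1162]
eef_rot: [0.652, 0.758, 0.0, -0.0]
wrist_force: [0.3, 1.3, 0.4]
width: 0.102
gripper_force: 0.0
shift [ 0.007 -0.118 -0.015] turnz 0.003 cur yaw 8.7 z-axis [-0.  0. -1.] tcp [0.5864 0.0855 0.1162] t 3.17
```

```bash
python3 -c "
from h import *
im=capture('side'); t=capture('top'); a=cv2.resize(im[130:290,260:420],None,fx=2.4,fy=2.4,interpolation=3); b=cv2.resize(t[170:290,270:390],(384,384),interpolation=3)
cv2.imwrite('pics/g2.png',np.hstack([a,b])[:,:,::-1])"
```

```text
(no output)
```

View pics/g2.png

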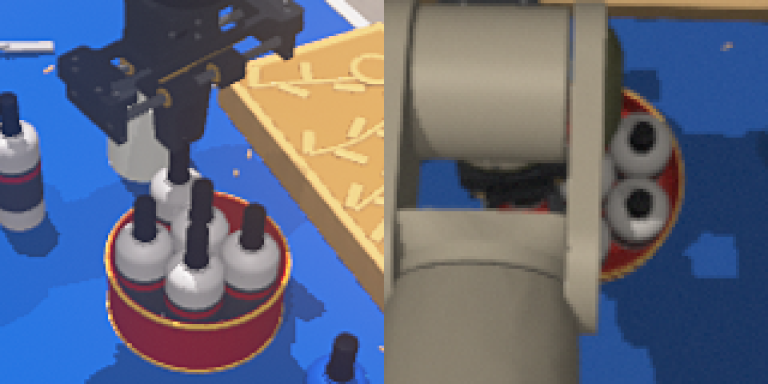

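```bash
python3 -c "
from h import *
s=get_state();print(s['width'],s['tool_pos'],s['wrist_force'])
for z in (.116,.149,.18): print(z,(proj('side',[.5864,.0855,z])-[260,130])*2.4)
print([ (c-[260,130])*2.4 for c in caps('side',capture('side'))])
"
```

```text
0.10164493175225507 [0.58631715 0.08554443 0.11615463] [ 0.64671284 -1.20453278 -0.15014037]
0.116 [179.24989776 173.43637456]
0.149 [180.42564018 144.4891016 ]
0.18 [181.59133462 115.78921404]
[array([-406.51179775, -277.63904494]), array([177.72805112,  54.59118211]), array([  9.13043478, 115.56521739]), array([198.38734177, 223.57974684]), array([144.18227848, 218.09620253]), array([252.15189873, 226.64810127]), array([-535.76363636,  248.2       ]), array([232.61007194, 307.09640288]), array([165.7, 309.2]), array([341.91381215, 357.78563536]), array([544.20307136, 598.49105691]), array([274.20487805, 579.88292683]), array([-513.63681687,  679.94784276]), array([-587.04,  633.48]), array([-459.78181818,  635.49090909]), array([-560.97777778,  700.17777778]), array([321.31636364, 735.28363636])]
```

```bash
python3 -m inch '[[[0,0,0],[0,0,0],0],[[0,0,0],[0,0,0],0],[[0,0,0],[0,0,0],0]]'; python3 -c "
from h import *
im=capture('side'); cv2.imwrite('pics/g3.png',cv2.resize(im[150:260,290:400],None,fx=5,fy=5,interpolation=3)[:,:,::-1])"
```

```text
time_s: 3.7
tool_pos: [0.5863, 0.0856, 0.1162]
eef_rot: [0.652, 0.758, 0.0, -0.0]
wrist_force: [0.4, -1.3, 0.4]
width: 0.005
gripper_force: 0.0
```

View pics/g3.png

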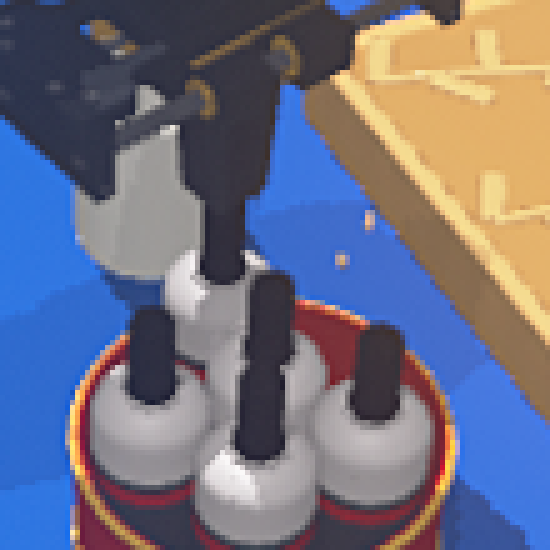

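The fingers are shut and empty: in the side view the tips end at about (335,189), just above the cap, while the reported TCP should project lower. I compare the start picture with the projected TCP.

```bash
python3 -c "
from h import *
t=[.2037,.5105,.1994]
print(proj('side',t),proj('top',t),proj('side',[.5863,.0856,.116]),proj('side',[.5863,.0856,.149]))
a=cv2.imread('pics/side0.png')[0:150,0:150];b=cv2.imread('pics/top0.png')[350:480,20:150]
cv2.imwrite('pics/tip.png',np.hstack([cv2.resize(a,(390,390),interpolation=3),cv2.resize(b,(390,390),interpolation=3)]))"
```

```text
[ 86.57654434 113.30855908] [116.14552674 395.92830031] [334.62026793 202.25128986] [335.1082758  190.18991193]
```

View pics/tip.png

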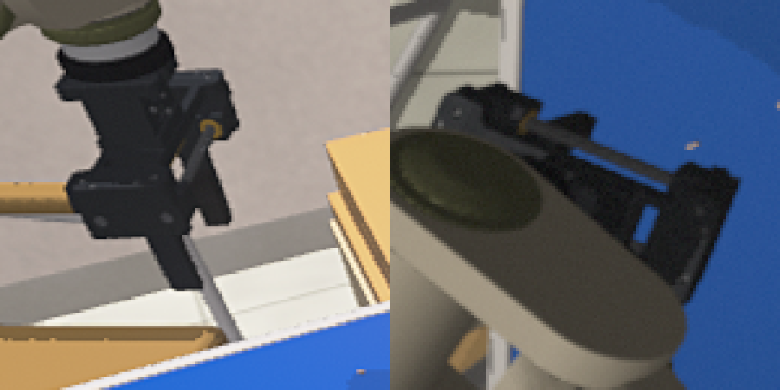

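In the start picture too, the finger tips (side (70,109) and (84,85), midpoint about (77,97)) lie above the projected TCP (86.6,113). So the reported tool pose and the true tips differ. I raise the arm and measure the tip at two yaws.

```bash
python3 -m inch '[[[0,0,0],[0,0,-0.2],0],[[0,0,0],[0,0,-0.4],0],[[0,0,0],[0,0,-0.4],0]]'; cat > cap.py <<'E'
from h import *
import sys
im=capture('side'); s=get_state(); p=proj('side',s['tool_pos']); print(s['tool_pos'],s['eef_rot'],p,'base',proj('top',[0,0,0]))
x,y=int(p[0])-55,int(p[1])-65
np.save(sys.argv[1],im); print('crop origin',x,y); cv2.imwrite(f'pics/{sys.argv[1]}.png',cv2.resize(im[y:y+100,x:x+100],(400,400),interpolation=3)[:,:,::-1])
E
python3 cap.py t1
```

```text
time_s: 4.12
tool_pos: [0.5878, 0.0856, 0.2201]
eef_rot: [0.652, 0.759, 0.002, 0.003]
wrist_force: [0.2, -1.3, -0.0]
width: 0.005
gripper_force: 0.0
[0.5867568  0.08561401 0.21742121] [0.65168548 0.75848774 0.00094999 0.00121466] [336.42071424 162.83382258] base [352.83754335 455.64451069]
crop origin 281 97
```

```bash
python3 -m inch '[[[0,0,-1],[0,0,0],0],[[0,0,-1],[0,0,0],0],[[0,0,-1],[0,0,0],0],[[0,0,-1],[0,0,0],0],[[0,0,-1],[0,0,0],0]]';python3 -m inch '[[[0,0,-1],[0,0,0],0],[[0,0,-1],[0,0,0],0],[[0,0,-1],[0,0,0],0],[[0,0,-1],[0,0,0],0],[[0,0,-1],[0,0,0],0]]'; python3 cap.py t2; python3 -c "
import cv2,numpy as np
cv2.imwrite('pics/t12.png',np.hstack([cv2.imread('pics/t1.png'),cv2.imread('pics/t2.png')]))"
```

```text
time_s: 4.8
tool_pos: [0.5858, 0.0856, 0.2147]
eef_rot: [0.312, 0.95, -0.0, -0.001]
wrist_force: [-0.0, 0.1, 0.5]
width: 0.005
gripper_force: 0.0
time_s: 5.42
tool_pos: [0.5861, 0.0856, 0.2154]
eef_rot: [-0.074, 0.997, 0.0, -0.001]
wrist_force: [-0.6, 0.3, 0.1]
width: 0.005
gripper_force: 0.0
[0.58613201 0.0855872  0.21553709] [-7.45127894e-02  9.97219882e-01  6.55311277e-05 -5.89726254e-04] [336.10510516 163.73954245] base [352.83754335 455.64451069]
crop origin 281 98
```

View pics/t12.png

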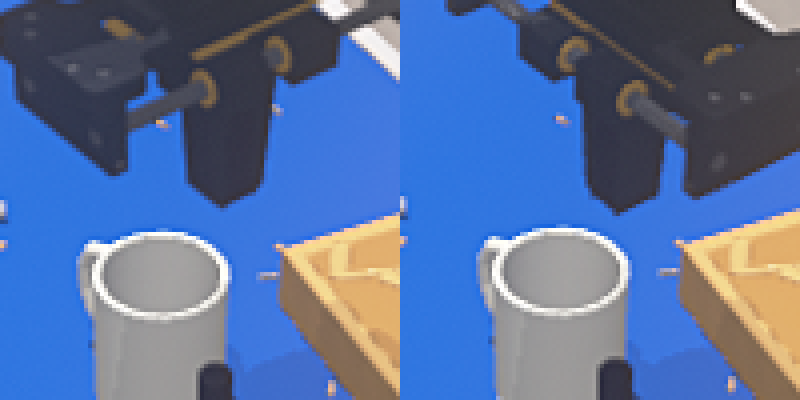

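```bash
python3 -c "
from h import *
for dz in(.04,.05,.06): print(dz,proj('side',[.2037,.5105,.1994+dz]),proj('side',[.5861,.0856,.2155+dz]))
for s in(-1,1): print(proj('side',np.array([.2037,.5105,.2494])+s*.0527*np.array([.371,.929,0])))
"
```

```text
0.04 [79.30589537 96.83170256] [336.79044397 146.26630285]
0.05 [77.41599759 92.54878715] [336.97474347 141.68928374]
0.06 [75.49581662 88.1972435 ] [337.16252262 137.02584863]
[ 71.28745968 106.41723411]
[83.11154094 79.66017622]
```

The offset fits all the views as about 44 mm straight up, with no sideways part. Real tips = reported z + 0.044, so I allow for that and go on.

```bash
python3 -m inch '[[[0,0,1],[0,0,0],0.5],[[0,0,1],[0,0,0],0.5],[[0,0,1],[0,0,0],0.5],[[0,0,1],[0,0,0],0.5],[[0,0,1],[0,0,0],0.5]]';python3 -m inch '[[[0,0,1],[0,0,0],0.5],[[0,0,1],[0,0,0],0.5],[[0,0,1],[0,0,0.05],0.5],[[0,0,1],[0,0,0.15],0.5],[[0,0,1],[0,0,0.25],0.5],[[0,0,1],[0,0,0.35],0.5],[[0,0,1],[0,0,0.45],0.5],[[0,0,1],[0,0,0.5],0.5],[[0,0,1],[0,0,0.53],0.5],[[0,0,1],[0,0,0.555],0.5]]'; python3 cap.py t3
```

```text
time_s: 6.1
tool_pos: [0.5862, 0.0856, 0.2159]
eef_rot: [0.314, 0.95, -0.0, -0.0]
wrist_force: [-0.9, 0.1, 0.8]
width: 0.496
gripper_force: 0.0
time_s: 7.35
tool_pos: [0.5867, 0.0856, 0.0777]
eef_rot: [0.652, 0.759, 0.0, 0.0]
wrist_force: [-0.3, -0.6, 0.3]
width: 0.502
gripper_force: 0.0
[0.58628887 0.08558522 0.07690918] [ 6.51685688e-01  7.58489124e-01 -5.70622113e-05 -9.98406877e-05] [334.07420674 215.72630191] base [352.83754335 455.64451069]
crop origin 279 150
```

```bash
python3 -m inch '[[[0,0,0],[0,0,0],0.1],[[0,0,0],[0,0,0],0],[[0,0,0],[0,0,0],0],[[0,0,0],[0,0,0],0]]'; python3 -c "
from h import *
togo([.557,.0828,.085],8.5)"
```

```text
time_s: 7.9
tool_pos: [0.5866, 0.0856, 0.0778]
eef_rot: [0.652, 0.758, 0.0, 0.0]
wrist_force: [1.2, 0.3, 2.5]
width: 0.195
gripper_force: 30.0
shift [ 0.007 -0.119 -0.029] turnz 0.004 cur yaw 8.7 z-axis [ 1.e-03 -1.e-04 -1.e+00] tcp [0.5866 0.0856 0.0778] t 7.9
```

```bash
python3 -m inch '[[[0,0,0],[0,0,-0.02],0],[[0,0,0],[0.011,-0.015,-0.02],0],[[0,0,0],[0.011,-0.032,-0.02],0],[[0,0,0],[0.012,-0.061,-0.02],0],[[0,0,0],[0.011,-0.09,-0.02],0],[[0,0,0],[0.007,-0.117,-0.02],0],[[0,0,0],[0.007,-0.117,-0.02],0],[[0,0,0],[0.007,-0.117,-0.01],0],[[0,0,0],[0.007,-0.117,-0.001],0],[[0,0,0],[0.007,-0.117,-0.001],0]]'; python3 -c "
from h import *
togo([.5574,.0828,.0778],8.5)"
```

```text
time_s: 9.15
tool_pos: [0.5575, 0.0829, 0.0778]
eef_rot: [0.652, 0.758, 0.0, 0.0]
wrist_force: [0.9, 0.0, -0.3]
width: 0.192
gripper_force: 30.0
shift [-0.001 -0.    -0.   ] turnz 0.004 cur yaw 8.7 z-axis [ 6.e-04  0.e+00 -1.e+00] tcp [0.5575 0.0829 0.0778] t 9.15
```

```bash
python3 -m inch '[[[0,0,0],[0,0,0],0.45],[[0,0,0],[0,0,0],0.45],[[0,0,0],[0,0,-0.1],0.45],[[0,0,0],[0,0,-0.3],0.45],[[0,0,0],[0,0,-0.4],0.45],[[0,0,0],[0,0,-0.4],0.45]]'; python3 -c "
from h import *
togo([.4858,.2107,.17],8.5)"
```

```text
time_s: 9.9
tool_pos: [0.5579, 0.0829, 0.1792]
eef_rot: [0.652, 0.758, 0.001, 0.001]
wrist_force: [-0.0, 0.6, 0.1]
width: 0.453
gripper_force: 0.0
shift [ 0.549 -0.208  0.036] turnz 0.004 cur yaw 8.7 z-axis [ 3.8e-03 -2.0e-04 -1.0e+00] tcp [0.5579 0.0829 0.1792] t 9.9
```

```bash
python3 -m inch '[[[0,0,0.96],[0.549,-0.208,0],0.7],[[0,0,0.96],[0.549,-0.208,0],0.7],[[0,0,0.96],[0.549,-0.208,0],0.7],[[0,0,0.96],[0.549,-0.208,0],0.7],[[0,0,0.96],[0.549,-0.208,0],0.7],[[0,0,0.96],[0.549,-0.208,0],0.7]]'; python3 -c "
from h import *
im=capture('top'); print('rim',rim(im)); c=rim(im)[0]
dark=im.astype(int).max(2)<75
for q,s in blobs(dark,30):
    if 300<q[0]<365 and 195<q[1]<260:
        p=onz('top',q,.129)-c; print(q.round(1),s[2:],p.round(4),np.hypot(*p).round(4),np.degrees(np.arctan2(p[1],p[0])).round(1))
togo([.4858,.2107,.075],-34.5)
cv2.imwrite('pics/r1.png',cv2.resize(im[190:265,295:370],None,fx=5,fy=5,interpolation=3)[:,:,::-1])"
```

```text
time_s: 10.65
tool_pos: [0.485, 0.2104, 0.1769]
eef_rot: [0.885, 0.466, -0.001, -0.0]
wrist_force: [-0.7, -0.0, 0.6]
width: 0.699
gripper_force: 0.0
rim (array([0.57817381, 0.03806065]), np.float64(0.07737973272539966), 143)
[323.4 202. ] [ 37  21 113] [0.0484 0.0184] 0.0517 20.8
[350.5 212.6] [ 8 10 61] [ 0.021  -0.0452] 0.0499 -65.1
[332.1 221.8] [ 7  9 55] [ 0.0002 -0.0009] 0.001 -80.5
[312.6 232. ] [ 8  9 61] [-0.0229  0.0458] 0.0512 116.6
[349.6 233.3] [ 8  9 57] [-0.0282 -0.0414] 0.0501 -124.3
[330.6 243. ] [ 8  9 59] [-0.0501  0.0039] 0.0503 175.5
[314.6 243.5] [15  6 36] [-0.0503  0.0416] 0.0653 140.4
[347.1 245.1] [15  6 33] [-0.056  -0.0347] 0.0659 -148.2
shift [0.003 0.002 0.408] turnz 0.002 cur yaw -34.4 z-axis [-1.e-03 -2.e-04 -1.e+00] tcp [0.4851 0.2104 0.1771] t 10.7
```

```bash
python3 -m inch '[[[0,0,0],[0.003,0.002,0.15],0.7],[[0,0,0],[0.003,0.002,0.3],0.7],[[0,0,0],[0.003,0.002,0.406],0.7],[[0,0,0],[0.003,0.002,0.406],0.7],[[0,0,0],[0.003,0.002,0.406],0.1],[[0,0,0],[0.003,0.002,0.406],0],[[0,0,0],[0.003,0.002,0.406],0],[[0,0,0],[0.003,0.002,0.406],0],[[0,0,0],[0.003,0.002,0.406],0]]'; python3 -c "
from h import *
togo([.4858,.2107,.25],-34.5)"
```

```text
time_s: 11.82
tool_pos: [0.4861, 0.2111, 0.0764]
eef_rot: [0.885, 0.465, 0.0, 0.0]
wrist_force: [-0.2, 0.2, 1.4]
width: 0.194
gripper_force: 30.0
shift [-0.002  0.    -0.694] turnz -0.001 cur yaw -34.5 z-axis [ 5.e-04  0.e+00 -1.e+00] tcp [0.4861 0.2111 0.0764] t 11.82
```

```bash
python3 -m inch '[[[0,0,0],[0,0,-0.1],0],[[0,0,0],[0,0,-0.25],0],[[0,0,0],[0,0,-0.4],0],[[0,0,0],[0,0,-0.55],0],[[0,0,0],[0,0,-0.69],0],[[0,0,0],[0,0,-0.69],0],[[0,0,0],[0,0,-0.69],0]]'; python3 -c "
from h import *
togo([.6059,.0791,.25],-34)"
```

```text
time_s: 12.7
tool_pos: [0.4854, 0.211, 0.2472]
eef_rot: [0.885, 0.465, -0.001, -0.0]
wrist_force: [0.2, 0.3, -1.8]
width: 0.193
gripper_force: 30.0
shift [-0.161  0.696 -0.012] turnz -0.012 cur yaw -34.5 z-axis [-2.5e-03 -5.0e-04 -1.0e+00] tcp [0.4854 0.211  0.2472] t 12.7
```

```bash
python3 -m inch '[[[0,0,0],[-0.02,0.1,0],0],[[0,0,0],[-0.06,0.25,0],0],[[0,0,0],[-0.1,0.42,0],0],[[0,0,0],[-0.14,0.6,0],0],[[0,0,0],[-0.161,0.694,0],0],[[0,0,0],[-0.161,0.694,0],0],[[0,0,0],[-0.161,0.694,0],0],[[0,0,0],[-0.161,0.694,0],0]]'; python3 -c "
from h import *
togo([.6059,.0791,.0797],-34.5)"
```

```text
time_s: 13.7
tool_pos: [0.6054, 0.0805, 0.2486]
eef_rot: [0.885, 0.466, -0.0, -0.0]
wrist_force: [-1.9, -0.2, -1.5]
width: 0.195
gripper_force: 30.0
shift [-0.003  0.005  0.676] turnz 0.001 cur yaw -34.5 z-axis [-4.e-04  1.e-04 -1.e+00] tcp [0.6054 0.0805 0.2486] t 13.7
```

```bash
python3 -m inch '[[[0,0,0],[-0.003,0.005,0.1],0],[[0,0,0],[-0.003,0.005,0.22],0],[[0,0,0],[-0.003,0.005,0.34],0],[[0,0,0],[-0.003,0.005,0.44],0],[[0,0,0],[-0.003,0.005,0.52],0],[[0,0,0],[-0.003,0.005,0.58],0],[[0,0,0],[-0.003,0.005,0.62],0],[[0,0,0],[-0.003,0.005,0.62],0]]'; python3 -c "
from h import *
togo([.6059,.0791,.0797],-34.5)"
```

```text
time_s: 14.7
tool_pos: [0.6064, 0.0784, 0.0934]
eef_rot: [0.885, 0.465, -0.0, -0.0]
wrist_force: [-0.8, 0.2, -1.9]
width: 0.193
gripper_force: 30.0
shift [ 0.001 -0.003  0.055] turnz -0.001 cur yaw -34.5 z-axis [-7.e-04  0.e+00 -1.e+00] tcp [0.6064 0.0784 0.0934] t 14.7
```

No contact force so far. I lower the bottle to the floor.

```bash
python3 -m inch '[[[0,0,0],[0.001,-0.002,0.025],0],[[0,0,0],[0.001,-0.002,0.045],0],[[0,0,0],[0.001,-0.002,0.055],0],[[0,0,0],[0.001,-0.002,0.055],0]]'; python3 -c "
from h import *
s=get_state();print(s['wrist_force'],s['tool_pos'])
im=capture('side');cv2.imwrite('pics/p6.png',cv2.resize(im[120:300,260:440],(540,540),interpolation=3)[:,:,::-1])"
```

```text
time_s: 15.2
tool_pos: [0.6063, 0.0787, 0.0798]
eef_rot: [0.885, 0.465, -0.0, -0.0]
wrist_force: [-0.5, -0.6, -1.4]
width: 0.194
gripper_force: 30.0
[-0.45856349 -0.58079344 -1.42363375] [0.60632089 0.0786891  0.07984013]
```

View pics/p6.png

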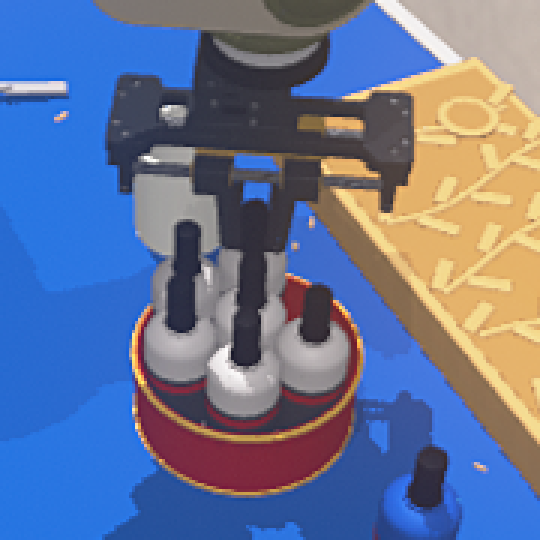

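The bottle stands in its slot behind the middle one, with its cap at crop (255,215). The force shows it is still hanging slightly, so I lower a little more.

```bash
python3 -m inch '[[[0,0,0],[0,0,0.006],0],[[0,0,0],[0,0,0.006],0]]';python3 -c "
from h import *
print(get_state()['wrist_force'])"
```

```text
time_s: 15.5
tool_pos: [0.607, 0.0786, 0.0793]
eef_rot: [0.885, 0.465, 0.001, 0.001]
wrist_force: [0.8, -1.5, 4.5]
width: 0.19
gripper_force: 30.0
[ 0.81533867 -1.52352283  4.45998794]
```

```bash
python3 -m inch '[[[0,0,0],[0,0,0],0.4],[[0,0,0],[0,0,0],0.45],[[0,0,0],[0,0,-0.1],0.45],[[0,0,0],[0,0,-0.3],0.45],[[0,0,0],[0,0,-0.4],0.45],[[0,0,0],[0,0,-0.4],0.45]]'; python3 -c "
from h import *
togo([.4555,-.2595,.177],85.5)"
```

```text
time_s: 16.25
tool_pos: [0.607, 0.0787, 0.1798]
eef_rot: [0.885, 0.465, 0.001, 0.001]
wrist_force: [0.4, -0.3, -0.3]
width: 0.452
gripper_force: 0.0
shift [-1.458  0.268  0.01 ] turnz 1.333 cur yaw -34.5 z-axis [ 3.4e-03 -2.0e-04 -1.0e+00] tcp [0.607  0.0787 0.1798] t 16.25
```

```bash
python3 -m inch '[[[0,0,1],[-0.97,0.18,0],0.7],[[0,0,1],[-0.97,0.18,0],0.7],[[0,0,1],[-0.97,0.18,0],0.7],[[0,0,1],[-0.97,0.18,0],0.7],[[0,0,1],[-0.97,0.18,0],0.7],[[0,0,1],[-0.97,0.18,0],0.7]]'; python3 -c "
from h import *
togo([.4555,-.2595,.177],85.5)"
```

```text
time_s: 17.0
tool_pos: [0.5056, -0.146, 0.1773]
eef_rot: [0.996, 0.091, -0.001, -0.001]
wrist_force: [0.2, -0.2, -0.8]
width: 0.699
gripper_force: 0.0
shift [-0.28   0.41   0.001] turnz 0.333 cur yaw -79.5 z-axis [-0.0018  0.0013 -1.    ] tcp [ 0.5056 -0.146   0.1773] t 17.0
```

```bash
python3 -m inch '[[[0,0,0.333],[-0.28,0.41,0],0.6],[[0,0,0.333],[-0.28,0.41,0],0.6],[[0,0,0.333],[-0.28,0.41,0],0.6],[[0,0,0.333],[-0.28,0.41,0],0.6]]'; python3 -c "
from h import *
togo([.4555,-.2595,.0765],85.5)
im=capture('top'); c,r,n=rim(im);print(c,r,n)
for q,s in blobs(im.astype(int).max(2)<75,30):
    if 300<q[0]<365 and 203<q[1]<260:
        p=onz('top',q,.129)-c; print(q.round(1),s[2:],p.round(4),np.hypot(*p).round(4),np.degrees(np.arctan2(p[1],p[0])).round(1))
"
```

```text
time_s: 17.5
tool_pos: [0.4562, -0.2587, 0.1779]
eef_rot: [0.999, -0.038, -0.0, -0.001]
wrist_force: [0.3, -0.4, -0.0]
width: 0.599
gripper_force: 0.0
shift [-0.002  0.004  0.406] turnz 0.003 cur yaw -94.4 z-axis [-5.0e-04  1.1e-03 -1.0e+00] tcp [ 0.4562 -0.2587  0.1779] t 17.5
[0.57817413 0.03808113] 0.07732811336446364 180
[314. 211.] [ 8  9 59] [0.0273 0.0413] 0.0495 56.5
[350.5 212.6] [ 8 10 61] [ 0.021  -0.0453] 0.0499 -65.1
[332.1 221.9] [ 7  9 56] [-0.     -0.0009] 0.0009 -91.1
[313.  231.7] [ 8  9 52] [-0.0222  0.0447] 0.0499 116.4
[349.6 233.3] [ 8  9 57] [-0.0282 -0.0414] 0.0502 -124.3
[330.6 242.8] [ 8  9 55] [-0.0495  0.0037] 0.0497 175.7
[347.2 245.1] [15  6 34] [-0.0561 -0.0351] 0.0661 -148.0
```

```bash
python3 -m inch '[[[0,0,0],[-0.002,0.004,0.15],0.6],[[0,0,0],[-0.002,0.004,0.3],0.6],[[0,0,0],[-0.002,0.004,0.406],0.6],[[0,0,0],[-0.002,0.004,0.406],0.6],[[0,0,0],[-0.002,0.004,0.406],0.1],[[0,0,0],[-0.002,0.004,0.406],0],[[0,0,0],[-0.002,0.004,0.406],0],[[0,0,0],[-0.002,0.004,0.406],0],[[0,0,0],[-0.002,0.004,0.406],0]]'; python3 -m inch '[[[0,0,0],[0,0,-0.1],0],[[0,0,0],[0,0,-0.25],0],[[0,0,0],[0,0,-0.4],0],[[0,0,0],[0,0,-0.55],0],[[0,0,0],[0,0,-0.69],0],[[0,0,0],[0,0,-0.69],0],[[0,0,0],[0,0,-0.69],0]]';python3 -c "
from h import *
togo([.6278,.0344,.25],85.7)"
```

```text
time_s: 18.68
tool_pos: [0.4553, -0.261, 0.0774]
eef_rot: [0.999, -0.04, 0.0, 0.0]
wrist_force: [-0.1, 2.1, 4.1]
width: 0.192
gripper_force: 30.0
time_s: 19.55
tool_pos: [0.4546, -0.2606, 0.2479]
eef_rot: [0.999, -0.04, -0.001, -0.001]
wrist_force: [0.2, -0.4, -1.9]
width: 0.193
gripper_force: 30.0
shift [ 0.597 -1.231 -0.008] turnz -0.005 cur yaw -94.5 z-axis [-0.002   0.0017 -1.    ] tcp [ 0.4546 -0.2606  0.2479] t 19.55
```

```bash
python3 -m inch '[[[0,0,0],[0.04,-0.09,0],0],[[0,0,0],[0.11,-0.23,0],0],[[0,0,0],[0.2,-0.4,0],0],[[0,0,0],[0.28,-0.58,0],0],[[0,0,0],[0.37,-0.76,0],0],[[0,0,0],[0.44,-0.9,0],0],[[0,0,0],[0.48,-0.98,0],0],[[0,0,0],[0.48,-0.98,0],0]]';python3 -c "
from h import *
togo([.6278,.0344,.25],85.7)"
```

```text
time_s: 20.55
tool_pos: [0.5941, -0.0256, 0.2481]
eef_rot: [0.999, -0.039, -0.001, -0.0]
wrist_force: [0.2, -0.4, -0.8]
width: 0.192
gripper_force: 30.0
shift [ 0.116 -0.25  -0.008] turnz -0.003 cur yaw -94.4 z-axis [-2.2e-03  3.0e-04 -1.0e+00] tcp [ 0.5941 -0.0256  0.2481] t 20.55
```

```bash
python3 -m inch '[[[0,0,0],[0.04,-0.08,0],0],[[0,0,0],[0.09,-0.19,0],0],[[0,0,0],[0.116,-0.25,0],0],[[0,0,0],[0.116,-0.25,0],0],[[0,0,0],[0.116,-0.25,0],0],[[0,0,0],[0.116,-0.25,0],0]]';python3 -c "
from h import *
togo([.6278,.0344,.081],85.7)"
```

```text
time_s: 21.3
tool_pos: [0.6277, 0.033, 0.2496]
eef_rot: [0.999, -0.04, 0.0, 0.0]
wrist_force: [-0.0, 1.3, -1.8]
width: 0.194
gripper_force: 30.0
shift [-0.    -0.006  0.674] turnz -0.006 cur yaw -94.6 z-axis [ 1.e-04 -2.e-04 -1.e+00] tcp [0.6277 0.033  0.2496] t 21.3
```

```bash
python3 -m inch '[[[0,0,0],[0,-0.004,0.1],0],[[0,0,0],[0,-0.004,0.22],0],[[0,0,0],[0,-0.004,0.34],0],[[0,0,0],[0,-0.004,0.44],0],[[0,0,0],[0,-0.004,0.52],0],[[0,0,0],[0,-0.004,0.58],0],[[0,0,0],[0,-0.004,0.62],0],[[0,0,0],[0,-0.004,0.645],0],[[0,0,0],[0,-0.004,0.66],0],[[0,0,0],[0,-0.004,0.66],0]]';python3 -c "
from h import *
togo([.6278,.0344,.0795],85.7);print(get_state()['wrist_force'])"
```

```text
time_s: 22.55
tool_pos: [0.6281, 0.0348, 0.0846]
eef_rot: [0.999, -0.039, 0.0, 0.0]
wrist_force: [0.7, -0.3, -1.9]
width: 0.197
gripper_force: 30.0
shift [-0.001  0.002  0.02 ] turnz -0.005 cur yaw -94.5 z-axis [ 2.e-04 -0.e+00 -1.e+00] tcp [0.6281 0.0348 0.0846] t 22.55
[ 0.65460299 -0.29325392 -1.90637303]
```

```bash
python3 -m inch '[[[0,0,0],[0,0,0.01],0],[[0,0,0],[0,0,0.016],0],[[0,0,0],[0,0,0.02],0],[[0,0,0],[0,0,0.02],0]]'
```

```text
time_s: 23.05
tool_pos: [0.6285, 0.0348, 0.0803]
eef_rot: [0.999, -0.039, 0.001, 0.0]
wrist_force: [-0.5, 0.9, 5.4]
width: 0.19
gripper_force: 30.0
```

Contact. Release, retreat and check.

```bash
python3 -m inch '[[[0,0,0],[0,0,0],0.4],[[0,0,0],[0,0,0],0.45],[[0,0,0],[0,0,-0.1],0.45],[[0,0,0],[0,0,-0.3],0.45],[[0,0,0],[0,0,-0.5],0.45],[[0,0,0],[0.1,0.2,-0.5],0.45],[[0,0,0],[-0.1,0.4,-0.5],0.45],[[0,0,0],[-0.3,0.6,-0.5],0.45],[[0,0,0],[-0.45,0.7,-0.5],0.45],[[0,0,0],[-0.5,0.8,-0.5],0.45]]'; python3 -m inch '[[[0,0,0],[0,0.2,0],0.45],[[0,0,0],[-0.1,0.3,0],0.45],[[0,0,0],[-0.1,0.3,0],0.45]]'; python3 -c "
from h import *
im=capture('top'); c,r,n=rim(im);print(c,r,n)
for q,s in blobs(im.astype(int).max(2)<75,30):
    if 300<q[0]<365 and 195<q[1]<260:
        p=onz('top',q,.129)-c; print(q.round(1),s[2:],p.round(4),np.hypot(*p).round(4),np.degrees(np.arctan2(p[1],p[0])).round(1))
si=capture('side')
a=cv2.resize(im[185:270,290:375],(390,390),interpolation=3);b=cv2.resize(si[170:300,280:410],(390,390),interpolation=3)
cv2.imwrite('pics/fin.png',np.hstack([a,b])[:,:,::-1])"
```

```text
time_s: 24.3
tool_pos: [0.4851, -0.1556, 0.2047]
eef_rot: [0.999, -0.04, -0.0, -0.0]
wrist_force: [0.7, -0.4, 0.4]
width: 0.449
gripper_force: 0.0
time_s: 24.68
tool_pos: [0.4556, -0.2287, 0.2043]
eef_rot: [0.999, -0.041, -0.0, -0.0]
wrist_force: [0.7, 0.4, -0.2]
width: 0.449
gripper_force: 0.0
[0.57820674 0.03811026] 0.07734590500932985 171
[332.  200.8] [ 7 10 61] [ 0.0505 -0.0021] 0.0506 -2.4
[314. 211.] [ 8  9 59] [0.0273 0.0413] 0.0495 56.5
[350.5 212.6] [ 8 10 61] [ 0.0209 -0.0453] 0.0499 -65.2
[332.1 221.9] [ 7  9 56] [-0.0001 -0.0009] 0.0009 -93.1
[312.9 231.7] [ 7  9 51] [-0.0222  0.0449] 0.05 116.3
[349.6 233.3] [ 8  9 57] [-0.0283 -0.0415] 0.0502 -124.3
[330.6 242.8] [ 8  9 55] [-0.0496  0.0037] 0.0497 175.7
[315.9 243.7] [13  7 30] [-0.0509  0.0385] 0.0638 142.9
[346.9 245. ] [15  6 34] [-0.0559 -0.0345] 0.0657 -148.3
```

View pics/fin.png

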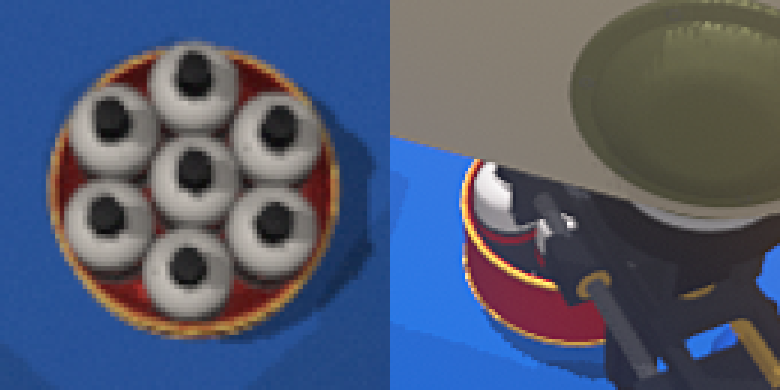

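The top view shows all seven bottles standing, six round one, with every cap within 51 mm of the tin's centre. The side view is blocked by the arm. I hand in.

```bash
python3 -c "
from workcell import *
print(job_done())"
```

```text
the job is handed in; nothing more can be done
None
```

I moved the badly spaced bottle along the wall and set both desk bottles in the tin; the last top view shows all seven standing, six round one, within 51 mm of the centre, and I handed the job in at about 25 s (no verdict was returned).

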